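Move the tested relay from the test stand to the mounting plate

TASK

The plug-in relay in the test stand's socket has passed its test. Pinch its two sprung side tabs together to free it and lift it straight out without tearing at the latches, then press it gently, by feel, into the empty socket of the mounting plate (its levelling screws set its height) until it is fully home, with both tabs sprung back out and latched. Let go of it, and leave the other things on the bench where they are.

Things in the scene. Friction and masses are not known exactly. Their poses are not given: they have to be found in the camera images.
- relay: Plug-in relay, 135 to 210 g. Origin: centre of its underside; z up, y from one side tab to the other (a half turn makes no difference). Foot 34 (x) x 46 (y) mm, 10 high, lowest 3 mm stepped in 2 mm all round. Grey core above it 34 (x) x 28 (y), top at 74 mm. Black sprung tabs on both y sides: ribbed thumb pads 18 mm wide (x), 36 to 64 mm above the underside, 50 mm over both when free.
- tab_a (a joint): Inward travel of the tab on the relay's +y side: 0 free (latched), 0.0055 m pinched fully in against its stop (pads then 39 mm over both). 2 N starts it, 9 N presses it fully in. Its barb (flat top 20 mm above the relay's underside, tip 27.5 mm from the middle) catches under the socket's lip and is clear after 3.5 mm; its underside slopes, so the relay also snaps in when pushed down.
- tab_b (a joint): The same for the tab on the relay's -y side.
- test_stand: Fixed grey console 160 (x) x 130 (y) x 45 mm with a small display and a knob; on top, a black socket 62 (x) x 84 (y) x 41 mm in which the relay is latched at the start. Origin: centre of its underside. The socket is damaged by more than 60 N.
- test_seat (a point): Centre of the inner floor of the test stand's socket, 53 mm above the table; z up, y along the socket's length, as the relay's y. The relay's origin is here when pressed right down; latched, it sits 1 mm higher. Mouth 33 mm above this point. A sprung brass contact in the floor pushes the relay up: 8 N right down, 2 N and 6 mm higher when it is not latched.
- mounting_plate: Fixed aluminium plate 170 (x) x 110 (y) x 6 mm with two black sockets: the empty one in its +x half, and 93 mm nearer the robot one with a relay fixed in it (top 95 mm above the table). Origin: centre of its underside. Its sockets are damaged by more than 40 N.
- plate_seat (a point): Centre of the empty socket's inner floor if it were screwed right down: 14 mm above the table. Its four levelling screws hold the socket firmly 0 to 10 mm higher than that, a height not measured. Axes and sprung contact as at test_seat; mouth 33 mm above the floor, 36.4 (x) x 48.4 (y) mm with a 3 mm chamfer; lips 21 to 33 mm above. Pressed right down, the barbs are 1 mm below the lips.
- screwdriver: Bystander: screwdriver lying on the mat between the two stations; origin at the middle of its underside.
- tape_roll: Bystander: paper tape roll, 90 mm across, 22 high, lying flat; origin centre of underside.
- flux_bottle: Bystander: white bottle 44 mm across, 100 tall; origin centre of underside.
- wrench: Bystander: steel spanner lying on the mat at the robot's left; origin at the middle of its underside.
- small_carton: Bystander: closed cardboard carton 90 x 70 x 50; origin centre of underside.
Things that resemble listed ones, but are neither listed nor needed, are in the scene too. What is shaped like the mounting_plate but pink or red is not meant.

How it is judged:
By the outcome, as a careful person would: the job done as asked, in the order asked, and still so for the second after the job is handed in, with the robot touching nothing.
It also fails if it takes over 51 s, if anything falls off the work surface, if the arm or the gripper's body presses on something with over 40 N, if the wrist force passes 120 N, or if a joint passes its speed limit or range.

ROBOT

A 7-joint arm with a two-finger parallel gripper is mounted at the origin on the work surface. World frame = base frame: x ahead of the robot, y to its left, z up, the work surface at z = 0. Lengths are in m, angles in rad, forces in N, time in s.
With the tool pointing down it reaches from about 0.4 to 0.85 m from the base axis. Payload 4.5 kg.
Tool frame: the origin (TCP) lies on the centre line of the jaws, within the pads' length; the fingertips stand 17 mm ahead of it and the grasp point (between the pads) lies 2 mm behind it (r.tip_reach is the distance from the TCP to the fingertips, in m); z points along the fingers, y is the line along which they close (so a half turn about z gives the same grasp; the last joint's range is limited). The gripper opens to 88 mm and grips with 3 to 60 N. Pads are 18 mm wide; open, the fingers measure 123 mm over their backs; the gripper's body (75 mm by 187 mm) begins 45 mm behind the grasp point.
Start: joints at [1.15, 0.689, -0.195, 1.565, 0.157, 0.902, -0.215], TCP at [0.275, -0.561, 0.256] pointing down, gripper open.
Joint ranges: [-3.01, 3.01], [-0.46, 2.08], [-1.47, 1.51], [0.13, 2.56], [-1, 4.14], [0.04, 2.09], [-2.66, 2.66]. Speed limits (rad/s): [2.57, 2.57, 3.14, 3.14, 3.14, 3.14, 3.14].

INTERFACE

Orientations are given as a unit quaternion [x, y, z, w].
In Python, from plant import r gives the robot as it stands.
- The arm moves only by the tool step_arm, never from a script. Its argument "steps" is a list of rows, each a list of 7 numbers: the shift along the tool's x, y, z in cm, then the turn, a rotation vector about the tool's x, y, z in degrees, then the gripper's target within -1 to 1 (shut at 1, half-way at 0, fully open at -1). A call has 1 to 8 rows; each row shifts and turns the commanded pose from where the row before left it, along the tool's axes as they then stand; what a row does not reach is not made up. A row lasts 1/8 s, in which the tool goes at most 62.5 mm and 10.7 degrees, less where a joint would pass 70% of its speed; a pose out of reach is approached as far as the arm can. A call with a gripper value outside its range is refused whole. The fingers move at their own pace and stop on an object; "force" is the grip in N (left out, the last holds). Time passes only in rows, so rows that do not move let the fingers close. It gives the time, the measured TCP pose, the force, the opening and the grip force at its end, in the units of the state.
- r.get_state(): the state, without advancing time (a new reading comes with each control period).
- r.snapshot(name): name is "scene" or "top" or "wrist"; returns a dict with "pixels" (400x640x3 uint8, red, green, blue), "fx", "fy", "cx", "cy" (pixels), "cam_to_world" (4x4, takes a point from camera to world coordinates). Camera axes: x right, y down, z forward; pixel columns grow to the right and rows downward; lengths in m; the calibration is good to about 2 mm. A picture is of the moment at which its call begins. There is no depth.
- r.finish_job(): hands the job in; it is judged then, once.
The state is a dict: "clock": time; "q": joint angles; "qd": joint speeds; "joint_torque": joint torques, N m; "tool_pos": TCP position; "eef_rot": TCP orientation; "contact_force": force on the tool from outside, world axes, zero at the start; "moment": the same for the moment, N m; "opening": opening from 0.0 (shut) to 1.0 (fully open); "finger_force": force on a finger pad.
Only numpy, scipy, OpenCV 4.12 (cv2) and the standard library are available. Lean on these libraries where they do the work, as an engineer would, in place of code of your own. Each camera call takes 0.05 s, during which the arm holds its last target. There are 200 camera calls.

## Working session

There is one attempt and no reset: what is moved stays moved. The work goes in short steps, Python scripts to look and compute and a tool call to move; the robot and the scene stay as the last step left them, time stands still between calls to the robot, and variables do not carry over. Pictures are saved under pics/ and viewed, at most 10 in all, crops included, and the job is handed in when it is done.

Besides the shell and the picture viewer there is one more tool, called after "Emit:" as a command line: name --pt "numbers of a row" for each row, then --argument value for the rest. step_arm: Moves the arm, as the interface text tells. Its arguments: {"type":"object","properties":{"steps":{"type":"array","items":{"type":"array","items":{"type":"number"}}},"force":{"type":"number"}},"required":["steps"]}

```bash
ls; mkdir -p pics
python3 - <<'E'
from plant import r
import cv2,numpy as np,pickle
d={}
for n in("scene","top"):
    s=r.snapshot(n);d[n]=s;cv2.imwrite(f"pics/{n}0.png",s["pixels"][:,:,::-1]);print(n,s["fx"],s["cx"],s["cy"],np.round(s["cam_to_world"],3).tolist())
pickle.dump(d,open("s0.pkl","wb"))
print(r.get_state(), r.tip_reach)
E
```

```text
pics
scene 462.9827028847458 324.76149457904035 210.88922913145365 [[0.521, 0.582, -0.624, 1.4], [0.853, -0.371, 0.367, -0.555], [-0.018, -0.724, -0.69, 1.056], [0.0, 0.0, 0.0, 1.0]]
top 475.27217676300916 318.9849876411052 198.68357501773627 [[0.037, -0.977, 0.209, 0.265], [-0.999, -0.036, 0.01, -0.007], [-0.002, -0.209, -0.978, 1.349], [0.0, 0.0, 0.0, 1.0]]
{'clock': 0.1, 'q': array([ 1.14977841,  0.68990679, -0.19455165,  1.56619453,  0.15730588,
        0.90253414, -0.21509704]), 'qd': array([ 0.00037654, -0.00203094,  0.00102542, -0.0038182 , -0.00044583,
        0.0002282 , -0.00123175]), 'joint_torque': array([-3.70295020e-03, -5.28501749e+01, -1.27163518e+00, -1.53834790e+01,
       -5.25413838e-02,  2.08928934e-03,  5.04223522e-05]), 'tool_pos': array([ 0.27430493, -0.5609998 ,  0.25499898]), 'eef_rot': array([ 9.74242029e-01,  2.25503411e-01, -2.37822524e-04, -7.89589453e-04]), 'contact_force': array([0.47195319, 0.20822012, 0.22222642]), 'moment': array([-0.00277659, -0.02070223, -0.0197319 ]), 'finger_force': 0.0, 'opening': 0.9984087096960976} 0.017
```

View pics/scene0.png

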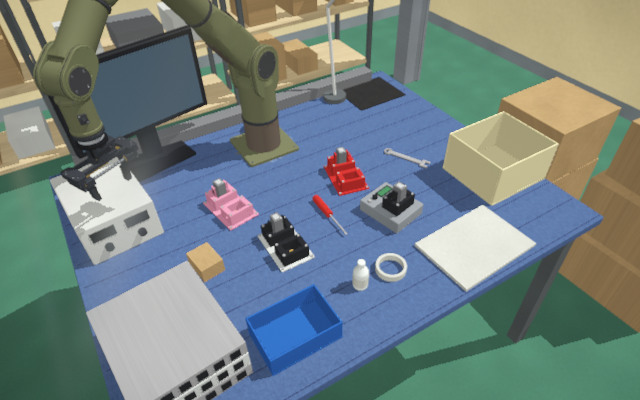

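View pics/top0.png

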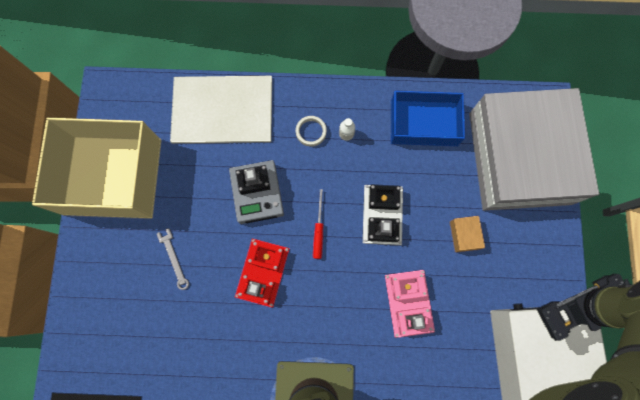

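Top view: the test stand is at (257,190) with the relay's grey core at about (251,174). Four plates or stations could be confused. The aluminium plate at (383,213), with its empty socket at (384,196), fits. The red (263,272) and pink (410,302) ones are excluded decoys. I'll confirm with one enlarged crop.

```bash
cat > h.py <<'E'
import numpy as np,cv2,pickle
def ray(s,u,v,z):
    T=s["cam_to_world"];d=T[:3,:3]@np.array([(u-s["cx"])/s["fx"],(v-s["cy"])/s["fy"],1]);o=T[:3,3]
    return o+d*(z-o[2])/d[2]
def proj(s,p):
    T=s["cam_to_world"];c=T[:3,:3].T@(np.array(p)-T[:3,3]);return np.array([s["cx"]+s["fx"]*c[0]/c[2],s["cy"]+s["fy"]*c[1]/c[2]])
E
python3 - <<'E'
from h import *
s=pickle.load(open("s0.pkl","rb"))["top"]
c=s["pixels"][155:250,225:410,::-1]
cv2.imwrite("pics/c1.png",cv2.resize(c,None,fx=4.3,fy=4.3,interpolation=cv2.INTER_CUBIC))
im=s["pixels"].astype(int)
# plate white mask ; dark socket masks
for name,(u0,u1,v0,v1),f in (("plate white",(355,410,178,250),lambda a:a.min(2)>150),("dark plate",(355,410,178,250),lambda a:a.max(2)<70),("stand dark",(230,280,155,200),lambda a:a.max(2)<70),("stand grey",(225,290,155,228),lambda a:(a.max(2)-a.min(2)<25)&(a.min(2)>70))):
    m=f(im[v0:v1,u0:u1]).astype(np.uint8)
    n,l,st,ce=cv2.connectedComponentsWithStats(m)
    for i in range(1,n):
        if st[i,4]>40:
            p=np.argwhere(l==i)[:,::-1].astype(np.float32);rc=cv2.minAreaRect(p);print(name,st[i,4],np.round(np.array(rc[0])+[u0,v0],1),np.round(rc[1],1),round(rc[2],1))
E
```

```text
plate white 517 [382.  213.5] [57. 38.] 90.0
plate white 57 [385.5 225.5] [9. 7.] 90.0
dark plate 617 [384.5 197. ] [24. 29.] 90.0
dark plate 478 [383.5 229.5] [23. 29.] 90.0
stand dark 588 [253.  179.9] [24.7 31. ] 79.2
stand grey 1687 [255.6 191.1] [55.4 46.3] 79.9
```

View pics/c1.png

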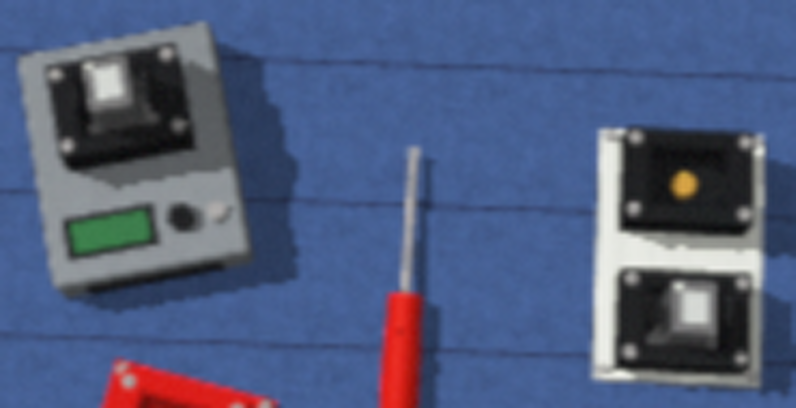

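The crop confirms it. The left station is the grey console with display, knob and relay, its core top at crop (107,87). On the right, the aluminium plate has its empty socket with a brass contact at crop (685,184), and the fixed relay is nearer the robot. I'll compute poses from the corner screws.

Run:
```python
from h import *
s=pickle.load(open("s0.pkl","rb"))["top"]
P=lambda u,v,z:ray(s,225+(u+.5)/4.3-.5,155+(v+.5)/4.3-.5,z)
def four(q,z):
    p=np.array([P(u,v,z) for u,v in q]);c=p.mean(0);d=(p[1]+p[2]-p[0]-p[3])/2;e=(p[0]+p[1]-p[2]-p[3])/2
    print(c.round(4),"yaw y-axis",np.degrees(np.arctan2(-d[1],d[0])+0).round(1)-90,"yaw x",np.degrees(np.arctan2(e[1],e[0])).round(1),np.linalg.norm(d),np.linalg.norm(e))
four([(56,75),(166,54),(179,125),(67,145)],.086)
print("core",P(107,87,.128))
four([(634,137),(747,143),(744,214),(633,208)],.052)
print("contact",P(685,184,.019))
from scipy.spatial.transform import Rotation as R
from plant import r
print(R.from_quat(r.get_state()["eef_rot"]).as_matrix().round(3))
```

```text
[0.5867 0.1925 0.086 ] yaw y-axis -13.0 yaw x 13.1 0.07172407032172688 0.047312507113563655
core [0.58381416 0.19259425 0.128     ]
[ 0.5583 -0.1773  0.052 ] yaw y-axis 1.0 yaw x -1.1 0.07273622395975674 0.047310071029109516
contact [ 0.55977932 -0.17871886  0.019     ]
[[ 0.898  0.439 -0.001]
 [ 0.439 -0.898  0.001]
 [-0.    -0.002 -1.   ]]
```

Emit:
step_arm --pt "4.5 -2.3 0 0 0 0 -1" --pt "4.5 -2.3 0 0 0 0 -1" --pt "4.5 -2.3 0 0 0 0 -1" --pt "4.5 -2.3 0 0 0 0 -1" --pt "4.5 -2.3 0 0 0 0 -1" --pt "4.5 -2.3 0 0 0 0 -1" --pt "4.5 -2.3 0 0 0 0 -1" --pt "4.5 -2.3 0 0 0 0 -1"

```text
clock: 1.1
tool_pos: [0.5178, -0.2366, 0.2554]
eef_rot: [0.974, 0.225, -0.0, -0.0]
contact_force: [0.7, -0.8, -0.1]
opening: 0.999
finger_force: 0.0
```

Emit:
step_arm --pt "3.1 -1.8 0 0 0 0 -1" --pt "3.1 -1.8 0 0 0 0 -1" --pt "0 0 0 0 0 9 -1" --pt "0 0 0 0 0 9 -1" --pt "0 0 0 0 0 9 -1" --pt "0 0 0 0 0 0 -1" --pt "0 0 0 0 0 0 -1"

```text
clock: 1.98
tool_pos: [0.5569, -0.1783, 0.2555]
eef_rot: [1.0, -0.007, -0.0, -0.0]
contact_force: [0.4, -0.4, 0.0]
opening: 1.002
finger_force: 0.0
```

```bash
cat > snap.py <<'E'
from plant import r
import sys
from h import *
n=sys.argv[1]
s=r.snapshot("wrist");cv2.imwrite(f"pics/{n}.png",s["pixels"][:,:,::-1]);s["state"]=r.get_state();pickle.dump(s,open(n+".pkl","wb"))
print(s["fx"],s["cx"],s["cy"],s["cam_to_world"].round(3).tolist(),s["state"]["tool_pos"],s["state"]["eef_rot"])
E
python3 snap.py w1
```

```text
280.21600128209957 318.56942947718034 201.30033922380798 [[-0.015, -0.964, -0.265, 0.625], [-1.0, 0.014, 0.004, -0.179], [-0.0, 0.265, -0.964, 0.384], [0.0, 0.0, 0.0, 1.0]] [ 0.5569169  -0.17840379  0.25558964] [ 9.99974581e-01 -7.12823439e-03 -1.40545245e-04 -8.15051212e-05]
```

View pics/w1.png

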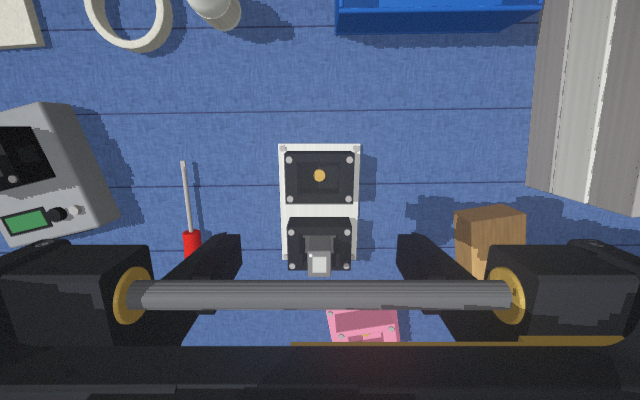

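The wrist view shows the empty socket's screws around (319,177), with the brass contact at (319,175). The fixed relay is below it at (319,262). Next I'll measure the screws and cross-check the height against the top view.

```bash
cat > scr.py <<'E'
from h import *
def screws(s,box):
    u0,u1,v0,v1=box
    a=s["pixels"][v0:v1,u0:u1].astype(int);m=(a.min(2)>110).astype(np.uint8)
    n,l,st,ce=cv2.connectedComponentsWithStats(m)
    return [(np.array(ce[i])+[u0,v0],int(st[i,4])) for i in range(1,n)]
E
python3 - <<'E'
from scr import *
s=pickle.load(open("w1.pkl","rb"))
q=[c for c,a in screws(s,(286,352,153,203)) if 4<a<60]
for c,a in screws(s,(286,352,153,203)): print(c.round(1),a)
for z in(.047,.052,.057):
    p=np.array([ray(s,*c,z) for c in q]);print(z,p.mean(0).round(4),cv2.minAreaRect(p[:,:2].astype(np.float32)))
t=pickle.load(open("s0.pkl","rb"))["top"]
for z in(.047,.052,.057):print(ray(t,225+(689.5+.5)/4.3-.5,155+(175.5+.5)/4.3-.5,z))
E
```

```text
[288.4 159.6] 41
[348.8 159.5] 37
[289.5 198.9] 37
[348.1 198.6] 38
0.047 [ 0.5602 -0.1786  0.047 ] ((0.5602510571479797, -0.17864564061164856), (0.072836734354496, 0.048775963485240936), 89.4554443359375)
0.052 [ 0.5611 -0.1787  0.052 ] ((0.5612168908119202, -0.17865705490112305), (0.071755550801754, 0.048051998019218445), 89.45547485351562)
0.057 [ 0.5621 -0.1787  0.057 ] ((0.5621828436851501, -0.17866842448711395), (0.070674367249012, 0.047327976673841476), 89.45551300048828)
[ 0.55936018 -0.17797879  0.047     ]
[ 0.55823066 -0.17732095  0.052     ]
[ 0.55710114 -0.17666311  0.057     ]
```

Emit:
step_arm --pt "0.4 -6.2 -0.6 0 0 0 -1" --pt "0.4 -6.2 -0.6 0 0 0 -1" --pt "0.4 -6.2 -0.6 0 0 0 -1" --pt "0.4 -6.2 -0.6 0 0 0 -1" --pt "0.4 -6.2 -0.5 0 0 0 -1" --pt "0.4 -6.1 -0.5 0 0 0 -1" --pt "0 0 0 0 0 -7 -1" --pt "0 0 0 0 0 -7 -1"

```text
clock: 3.02
tool_pos: [0.5869, 0.1933, 0.2895]
eef_rot: [0.993, 0.118, -0.0, 0.0]
contact_force: [1.0, 0.4, -1.2]
opening: 0.998
finger_force: 0.0
```

Emit:
step_arm --pt "0 0 0 0 0 0 -1" --pt "0 0 0 0 0 0 -1"

```text
clock: 3.28
tool_pos: [0.5872, 0.1917, 0.2897]
eef_rot: [0.994, 0.113, -0.0, -0.0]
contact_force: [-0.2, -0.2, 0.5]
opening: 1.0
finger_force: 0.0
```

```bash
python3 snap.py w2
```

```text
280.21600128209957 318.56942947718034 201.30033922380798 [[0.223, -0.94, -0.258, 0.654], [-0.975, -0.215, -0.059, 0.207], [0.0, 0.265, -0.964, 0.418], [0.0, 0.0, 0.0, 1.0]] [0.58714922 0.1917494  0.28968564] [ 9.93612741e-01  1.12843772e-01 -4.14490719e-05  3.84498253e-05]
```

View pics/w2.png

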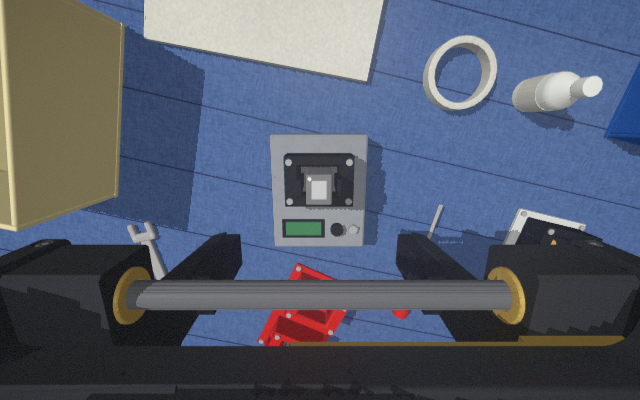

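The view shows the stand's socket screws at about (289,162), (349,162), (290,201) and (348,201), with the relay's grey core top near (319,188).

Run:
```python
from scr import *
s=pickle.load(open("w2.pkl","rb"))
q=[]
for c in [(288,162),(349,162),(290,202),(348,202)]:
    k=[b for b in screws(s,(c[0]-5,c[0]+5,c[1]-5,c[1]+5)) if 4<b[1]<60]; k=max(k,key=lambda b:b[1]);print(k[0].round(1),k[1]);q.append(k[0])
p=np.array([ray(s,*c,.086) for c in q]);print(p.mean(0).round(4),cv2.minAreaRect(p[:,:2].astype(np.float32)))
a=s["pixels"][170:212,300:338].astype(int);m=(a.min(2)>140).astype(np.uint8);n,l,st,ce=cv2.connectedComponentsWithStats(m)
for i in range(1,n):
  if st[i,4]>15: c=ce[i]+[300,170];print("core",c,st[i,:],ray(s,*c,.128))
```

```text
[288.  162.1] 39
[349.2 162. ] 40
[289.2 201.1] 35
[348.3 201.4] 27
[0.5883 0.1917 0.086 ] ((0.5882426500320435, 0.19162791967391968), (0.04830440878868103, 0.07263091951608658), 12.963130950927734)
core [317.94117647 188.83823529] [  7   6  20  24 340] [0.58931352 0.19271535 0.128     ]
core [316.3853211  209.89908257] [  0  37  38   5 109] [0.56616487 0.18915893 0.128     ]
```

Emit:
step_arm --pt "0 0 5 0 0 0 -1" --pt "0 0 5 0 0 0 -1" --pt "0 0 5 0 0 0 -1" --pt "0 0 2 0 0 0 -1" --pt "0 0 1 0 0 0 -1" --pt "0 0 0 0 0 0 -1" --pt "0 0 0 0 0 0 -1"

```text
clock: 4.2
tool_pos: [0.588, 0.1923, 0.1109]
eef_rot: [0.994, 0.114, 0.001, -0.0]
contact_force: [-1.0, 0.5, 0.7]
opening: 0.998
finger_force: 0.0
```

Emit:
step_arm --pt "0 0 0 0 0 0 0.2" --pt "0 0 0 0 0 0 0.2" --pt "0 0 0 0 0 0 1" --pt "0 0 0 0 0 0 1" --pt "0 0 0 0 0 0 1" --pt "0 0 0 0 0 0 1" --force 28

```text
clock: 4.95
tool_pos: [0.5873, 0.1918, 0.1102]
eef_rot: [0.994, 0.114, 0.0, 0.0]
contact_force: [-1.1, -0.9, 5.6]
opening: 0.41
finger_force: 28.0
```

Emit:
step_arm --pt "0 0 -0.5 0 0 0 1" --pt "0 0 -0.5 0 0 0 1" --pt "0 0 -1 0 0 0 1" --pt "0 0 0 0 0 0 1"

```text
clock: 5.45
tool_pos: [0.5876, 0.1925, 0.1306]
eef_rot: [0.994, 0.114, 0.001, -0.0]
contact_force: [-0.3, -0.0, -1.0]
opening: 0.411
finger_force: 28.0
```

Emit:
step_arm --pt "0 0 -2 0 0 0 1" --pt "0 0 -3 0 0 0 1" --pt "0 0 -4 0 0 0 1" --pt "0 0 -4 0 0 0 1" --pt "0 0 -2 0 0 0 1" --pt "0 0 0 0 0 0 1" --pt "0 0 0 0 0 0 1"

```text
clock: 6.32
tool_pos: [0.5863, 0.1918, 0.2784]
eef_rot: [0.994, 0.114, -0.001, 0.0]
contact_force: [-0.2, -0.6, -2.2]
opening: 0.408
finger_force: 28.0
```

```bash
python3 snap.py w3; python3 -c "
from plant import r;print(r.get_state()['contact_force'])"
```

```text
280.21600128209957 318.56942947718034 201.30033922380798 [[0.225, -0.939, -0.26, 0.653], [-0.974, -0.217, -0.061, 0.207], [0.001, 0.267, -0.964, 0.407], [0.0, 0.0, 0.0, 1.0]] [0.58616851 0.1918279  0.27812504] [ 9.93501919e-01  1.13804948e-01 -1.48465190e-03  4.08787562e-04]
[ 0.63947874 -0.29636681 -2.06181919]
```

View pics/w3.png

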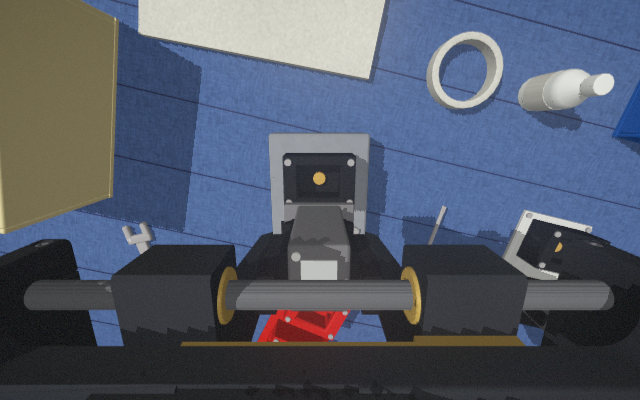

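The picture shows the relay held between the fingers with its core top at (319,270). The emptied test socket is at (319,178), with its contact showing. Carrying it across to the plate.

Emit:
step_arm --pt "0 0 0 0 0 7 1" --pt "0 0 0 0 0 6.7 1" --pt "-0.4 6.2 0 0 0 0 1" --pt "-0.4 6.2 0 0 0 0 1" --pt "-0.4 6.2 0 0 0 0 1" --pt "-0.4 6.2 0 0 0 0 1" --pt "-0.4 6.2 0 0 0 0 1" --pt "-0.3 6.1 0 0 0 0 1"

```text
clock: 7.38
tool_pos: [0.559, -0.1804, 0.2784]
eef_rot: [1.0, -0.006, -0.001, -0.0]
contact_force: [0.7, -1.6, -1.1]
opening: 0.408
finger_force: 28.0
```

Emit:
step_arm --pt "0 0 0 0 0 0 1" --pt "0 0 0 0 0 0 1" --pt "0 0 0 0 0 0 1" --pt "0 0 0 0 0 0 1"

```text
clock: 7.88
tool_pos: [0.5603, -0.1769, 0.2795]
eef_rot: [1.0, -0.004, -0.0, -0.0]
contact_force: [0.6, -0.1, -2.0]
opening: 0.407
finger_force: 28.0
```

```bash
python3 snap.py w4
python3 - <<'E'
from scr import *
s=pickle.load(open("w4.pkl","rb"))
for c in [[.5594+.0241,-.1786+.036,.0],[.5594+.0241,-.1786-.036,0],[.5594-.024,-.1786+.036,0],[.5594-.024,-.1786-.036,0]]:
    c[2]=.049;u,v=proj(s,c).astype(int)
    for b in screws(s,(u-9,u+9,v-9,v+9)):
        if 4<b[1]<60:print(u,v,b[0].round(1),b[1],ray(s,*b[0],.049).round(4))
E
```

```text
280.21600128209957 318.56942947718034 201.30033922380798 [[-0.009, -0.964, -0.265, 0.629], [-1.0, 0.009, 0.003, -0.178], [-0.001, 0.265, -0.964, 0.408], [0.0, 0.0, 0.0, 1.0]] [ 0.5602375  -0.17721547  0.27964103] [ 9.99990071e-01 -4.45142013e-03 -5.90359077e-05 -1.96716280e-04]
291 161 [291.8 159.8] 37 [ 0.5853 -0.1429  0.049 ]
347 160 [348.5 160. ] 38 [ 0.5843 -0.2153  0.049 ]
292 197 [292.5 196.5] 32 [ 0.5369 -0.1421  0.049 ]
347 197 [347.4 196.6] 33 [ 0.5361 -0.2147  0.049 ]
```

Emit:
step_arm --pt "0 0.15 4 0 0 0.2 1" --pt "0 0 5 0 0 0 1" --pt "0 0 4 0 0 0 1" --pt "0 0 2 0 0 0 1" --pt "0 0 1 0 0 0 1" --pt "0 0 0 0 0 0 1" --pt "0 0 0 0 0 0 1" --pt "0 0 0 0 0 0 1"

```text
clock: 8.93
tool_pos: [0.5606, -0.1803, 0.1207]
eef_rot: [1.0, -0.007, 0.001, 0.0]
contact_force: [0.2, 0.1, -1.5]
opening: 0.412
finger_force: 28.0
```

Emit:
step_arm --pt "0 0 0 0 0 0 1" --pt "0 0 0 0 0 0 1"

```text
clock: 9.18
tool_pos: [0.5601, -0.1802, 0.12]
eef_rot: [1.0, -0.007, 0.0, 0.0]
contact_force: [-1.2, 0.1, -1.5]
opening: 0.41
finger_force: 28.0
```

Emit:
step_arm --pt "0 0 0 0 0 0 1" --pt "0 0 0 0 0 0 1"

```text
clock: 9.43
tool_pos: [0.56, -0.1802, 0.1197]
eef_rot: [1.0, -0.007, 0.0, 0.0]
contact_force: [0.0, 0.2, -1.0]
opening: 0.409
finger_force: 28.0
```

Emit:
step_arm --pt "0 -0.15 0 0 0 0 1" --pt "0 0 0.4 0 0 0 1" --pt "0 0 0.4 0 0 0 1" --pt "0 0 0.2 0 0 0 1" --pt "0 0 0.2 0 0 0 1" --pt "0 0 0 0 0 0 1"

```text
clock: 10.18
tool_pos: [0.5599, -0.1786, 0.1075]
eef_rot: [1.0, -0.007, -0.0, -0.0]
contact_force: [-0.2, 0.6, -0.9]
opening: 0.407
finger_force: 28.0
```

Emit:
step_arm --pt "0 0 0.2 0 0 0 1" --pt "0 0 0.2 0 0 0 1" --pt "0 0 0 0 0 0 1"

```text
clock: 10.55
tool_pos: [0.5599, -0.1786, 0.1036]
eef_rot: [1.0, -0.007, -0.0, 0.0]
contact_force: [0.2, 0.2, -0.4]
opening: 0.411
finger_force: 28.0
```

Emit:
step_arm --pt "0 0 0.2 0 0 0 1" --pt "0 0 0.2 0 0 0 1" --pt "0 0 0.2 0 0 0 1" --pt "0 0 0 0 0 0 1"

```text
clock: 11.05
tool_pos: [0.5598, -0.1786, 0.0975]
eef_rot: [1.0, -0.007, -0.0, -0.0]
contact_force: [-0.9, 0.2, -2.4]
opening: 0.414
finger_force: 28.0
```

Emit:
step_arm --pt "0 0 0.2 0 0 0 1" --pt "0 0 0.2 0 0 0 1" --pt "0 0 0.2 0 0 0 1" --pt "0 0 0 0 0 0 1"

```text
clock: 11.55
tool_pos: [0.5598, -0.1786, 0.0915]
eef_rot: [1.0, -0.007, -0.0, -0.0]
contact_force: [0.4, 0.3, -1.2]
opening: 0.411
finger_force: 28.0
```

Emit:
step_arm --pt "0 0 0.2 0 0 0 1" --pt "0 0 0.2 0 0 0 1" --pt "0 0 0.2 0 0 0 1" --pt "0 0 0 0 0 0 1"

```text
clock: 12.05
tool_pos: [0.5598, -0.1786, 0.0855]
eef_rot: [1.0, -0.007, -0.0, -0.0]
contact_force: [-0.5, 0.2, -0.6]
opening: 0.41
finger_force: 28.0
```

Emit:
step_arm --pt "0 0 0.2 0 0 0 1" --pt "0 0 0.1 0 0 0 1" --pt "0 0 0 0 0 0 1"

```text
clock: 12.42
tool_pos: [0.5599, -0.1786, 0.0826]
eef_rot: [1.0, -0.007, -0.0, 0.0]
contact_force: [-1.2, 1.0, 0.1]
opening: 0.411
finger_force: 28.0
```

Emit:
step_arm --pt "0 0 0.1 0 0 0 1" --pt "0 0 0.1 0 0 0 1" --pt "0 0 0 0 0 0 1"

```text
clock: 12.8
tool_pos: [0.5599, -0.1786, 0.0806]
eef_rot: [1.0, -0.007, -0.0, 0.0]
contact_force: [-0.0, 0.6, -1.9]
opening: 0.411
finger_force: 28.0
```

Noise is about ±1 N. I'll go on in 1 mm steps.

Emit:
step_arm --pt "0 0 0.1 0 0 0 1" --pt "0 0 0.1 0 0 0 1" --pt "0 0 0 0 0 0 1"

```text
clock: 13.18
tool_pos: [0.5601, -0.1786, 0.0788]
eef_rot: [1.0, -0.007, 0.0, 0.0]
contact_force: [1.0, 0.1, 0.9]
opening: 0.414
finger_force: 28.0
```

Emit:
step_arm --pt "0 0 0.1 0 0 0 1" --pt "0 0 0 0 0 0 1"

```text
clock: 13.42
tool_pos: [0.5601, -0.1786, 0.0779]
eef_rot: [1.0, -0.007, 0.0, 0.0]
contact_force: [-0.5, 0.1, 2.2]
opening: 0.412
finger_force: 28.0
```

Emit:
step_arm --pt "0 0 0.1 0 0 0 1" --pt "0 0 0 0 0 0 1"

```text
clock: 13.68
tool_pos: [0.5601, -0.1787, 0.0768]
eef_rot: [1.0, -0.007, 0.0, 0.0]
contact_force: [-0.1, -0.0, 3.0]
opening: 0.412
finger_force: 28.0
```

The sprung contact is being felt, starting at a TCP of about 0.079. The floor should be near 0.073.

Emit:
step_arm --pt "0 0 0.1 0 0 0 1" --pt "0 0 0.1 0 0 0 1" --pt "0 0 0 0 0 0 1"

```text
clock: 14.05
tool_pos: [0.5601, -0.1787, 0.0749]
eef_rot: [1.0, -0.007, 0.0, 0.0]
contact_force: [-0.8, 1.0, 3.9]
opening: 0.406
finger_force: 28.0
```

Emit:
step_arm --pt "0 0 0.1 0 0 0 1" --pt "0 0 0 0 0 0 1"

```text
clock: 14.3
tool_pos: [0.5601, -0.1787, 0.0739]
eef_rot: [1.0, -0.007, 0.0, 0.0]
contact_force: [-1.7, -0.3, 3.9]
opening: 0.409
finger_force: 28.0
```

Emit:
step_arm --pt "0 0 0.05 0 0 0 1" --pt "0 0 0 0 0 0 1"

```text
clock: 14.55
tool_pos: [0.5601, -0.1786, 0.0734]
eef_rot: [1.0, -0.007, 0.0, 0.0]
contact_force: [-1.1, -0.5, 5.4]
opening: 0.412
finger_force: 28.0
```

Emit:
step_arm --pt "0 0 0.05 0 0 0 1" --pt "0 0 0 0 0 0 1"

```text
clock: 14.8
tool_pos: [0.5601, -0.1787, 0.073]
eef_rot: [1.0, -0.007, 0.0, 0.0]
contact_force: [-0.2, 0.6, 5.7]
opening: 0.414
finger_force: 28.0
```

Emit:
step_arm --pt "0 0 0.05 0 0 0 1" --pt "0 0 0 0 0 0 1"

```text
clock: 15.05
tool_pos: [0.5601, -0.1787, 0.0729]
eef_rot: [1.0, -0.007, 0.0, 0.0]
contact_force: [-1.4, 0.3, 9.5]
opening: 0.41
finger_force: 28.0
```

Emit:
step_arm --pt "0 0 0.03 0 0 0 1" --pt "0 0 0 0 0 0 1"

```text
clock: 15.3
tool_pos: [0.5601, -0.1787, 0.0728]
eef_rot: [1.0, -0.007, 0.0, 0.0]
contact_force: [-2.1, 1.1, 11.5]
opening: 0.409
finger_force: 28.0
```

It's on the floor: the force rises and the position is stuck. Next, press a touch more and release.

Emit:
step_arm --pt "0 0 0.03 0 0 0 1" --pt "0 0 0 0 0 0 0.0" --pt "0 0 0 0 0 0 -0.2" --pt "0 0 0 0 0 0 -0.5" --pt "0 0 0 0 0 0 -0.8" --pt "0 0 0 0 0 0 -0.8"

```text
clock: 16.05
tool_pos: [0.5598, -0.1786, 0.0713]
eef_rot: [1.0, -0.007, -0.0, -0.0]
contact_force: [-0.1, -1.0, 1.3]
opening: 0.893
finger_force: 0.0
```

```bash
python3 snap.py w5
python3 - <<'E'
from scr import *
s=pickle.load(open("w5.pkl","rb"))
c=s["pixels"][120:320,200:440,::-1];cv2.imwrite("pics/c5.png",cv2.resize(c,None,fx=3,fy=3,interpolation=cv2.INTER_CUBIC))
E
```

```text
280.21600128209957 318.56942947718034 201.30033922380798 [[-0.016, -0.964, -0.265, 0.628], [-1.0, 0.015, 0.004, -0.18], [0.0, 0.265, -0.964, 0.2], [0.0, 0.0, 0.0, 1.0]] [ 0.55987238 -0.17860287  0.07138386] [ 9.99972943e-01 -7.35437607e-03 -1.61132128e-04 -1.60618295e-05]
```

View pics/c5.png

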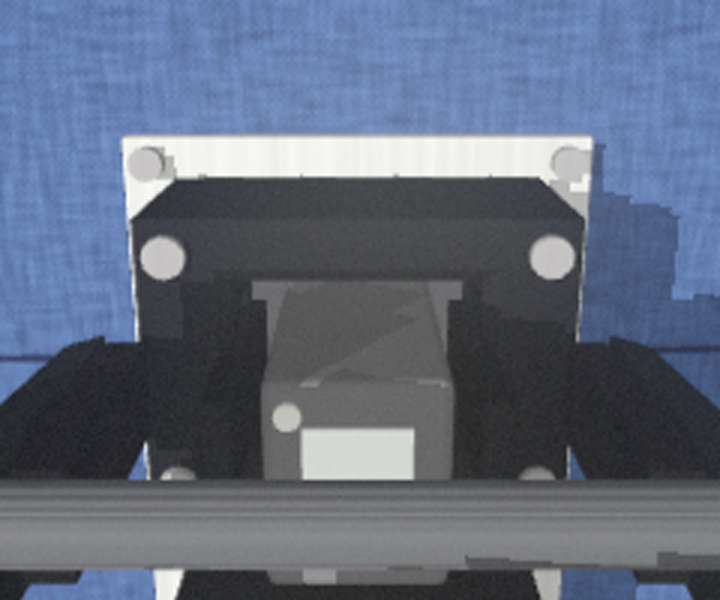

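The relay is down in the socket with its core centred and the fingers clear on both sides. The grey foot strip at crop (260–460,290) is level with the mouth. I'll raise, then check the height and latching by touching the core's top with closed fingertips.

Emit:
step_arm --pt "0 0 -1 0 0 0 -0.9" --pt "0 0 -2 0 0 0 -0.9" --pt "0 0 -4 0 0 0 -0.9" --pt "0 0 0 0 0 0 1" --pt "0 0 0 0 0 0 1" --pt "0 0 0 0 0 0 1" --pt "0 0 0 0 0 0 1" --pt "0 0 0 0 0 0 1"

```text
clock: 17.1
tool_pos: [0.5597, -0.1786, 0.1411]
eef_rot: [1.0, -0.007, -0.0, -0.0]
contact_force: [0.8, -0.0, 0.5]
opening: 0.405
finger_force: 0.0
```

Emit:
step_arm --pt "0 0 1 0 0 0 1" --pt "0 0 0.8 0 0 0 1" --pt "0 0 0.4 0 0 0 1" --pt "0 0 0.2 0 0 0 1" --pt "0 0 0 0 0 0 1"

```text
clock: 17.73
tool_pos: [0.56, -0.1787, 0.1175]
eef_rot: [1.0, -0.007, -0.0, 0.0]
contact_force: [-0.7, 0.5, 0.7]
opening: 0.005
finger_force: 0.0
```

Emit:
step_arm --pt "0 0 0.2 0 0 0 1" --pt "0 0 0.1 0 0 0 1" --pt "0 0 0 0 0 0 1"

```text
clock: 18.1
tool_pos: [0.56, -0.1786, 0.1146]
eef_rot: [1.0, -0.007, 0.0, 0.0]
contact_force: [-0.2, -1.2, 0.1]
opening: 0.006
finger_force: 0.0
```

Emit:
step_arm --pt "0 0 0.1 0 0 0 1" --pt "0 0 0.1 0 0 0 1" --pt "0 0 0.1 0 0 0 1" --pt "0 0 0 0 0 0 1"

```text
clock: 18.6
tool_pos: [0.5599, -0.1786, 0.1115]
eef_rot: [1.0, -0.007, -0.0, 0.0]
contact_force: [-0.1, -0.2, -0.0]
opening: 0.007
finger_force: 0.0
```

Emit:
step_arm --pt "0 0 0.1 0 0 0 1" --pt "0 0 0.1 0 0 0 1" --pt "0 0 0 0 0 0 1"

```text
clock: 18.98
tool_pos: [0.5599, -0.1786, 0.1095]
eef_rot: [1.0, -0.007, -0.0, 0.0]
contact_force: [0.3, -0.0, 0.2]
opening: 0.006
finger_force: 0.0
```

Emit:
step_arm --pt "0 0 0.1 0 0 0 1" --pt "0 0 0 0 0 0 1"

```text
clock: 19.23
tool_pos: [0.5603, -0.1787, 0.1092]
eef_rot: [1.0, -0.007, 0.0, 0.0]
contact_force: [0.1, 0.4, 4.5]
opening: 0.003
finger_force: 2.5
```

Contact came at the latched height: the top is at about 0.092, against at least 0.096 if unlatched. One gentle press will make sure, and then I withdraw.

Emit:
step_arm --pt "0 0 0.1 0 0 0 1" --pt "0 0 0.05 0 0 0 1" --pt "0 0 0 0 0 0 1"

```text
clock: 19.6
tool_pos: [0.5603, -0.1787, 0.1082]
eef_rot: [1.0, -0.007, 0.001, 0.0]
contact_force: [-1.6, 0.9, 9.8]
opening: 0.006
finger_force: 4.6
```

Emit:
step_arm --pt "0 0 0.05 0 0 0 1" --pt "0 0 0 0 0 0 1"

```text
clock: 19.85
tool_pos: [0.5604, -0.1787, 0.1082]
eef_rot: [1.0, -0.007, 0.001, 0.0]
contact_force: [-2.3, 1.0, 12.6]
opening: 0.007
finger_force: 6.4
```

Emit:
step_arm --pt "0 0 -0.5 0 0 0 1" --pt "0 0 -2 0 0 0 1" --pt "0 0 -5 0 0 0 1" --pt "0 0 -5 0 0 0 0.5" --pt "0 0 -3 0 0 0 -1" --pt "0 0 0 0 0 0 -1" --pt "0 0 0 0 0 0 -1" --pt "0 0 0 0 0 0 -1"

```text
clock: 20.85
tool_pos: [0.5591, -0.1783, 0.2601]
eef_rot: [1.0, -0.007, -0.001, -0.0]
contact_force: [-0.8, 0.2, -0.3]
opening: 0.548
finger_force: 0.0
```

```bash
python3 snap.py w6
python3 - <<'E'
from scr import *
s=pickle.load(open("w6.pkl","rb"))
c=s["pixels"][130:270,240:400,::-1];cv2.imwrite("pics/c6.png",cv2.resize(c,None,fx=4,fy=4,interpolation=cv2.INTER_CUBIC))
E
```

```text
280.21600128209957 318.56942947718034 201.30033922380798 [[-0.015, -0.963, -0.268, 0.628], [-1.0, 0.015, 0.005, -0.18], [-0.001, 0.268, -0.963, 0.388], [0.0, 0.0, 0.0, 1.0]] [ 0.55924195 -0.17840308  0.26022727] [ 9.99972315e-01 -7.31355459e-03 -1.33749609e-03 -3.02663641e-04]
```

View pics/c6.png

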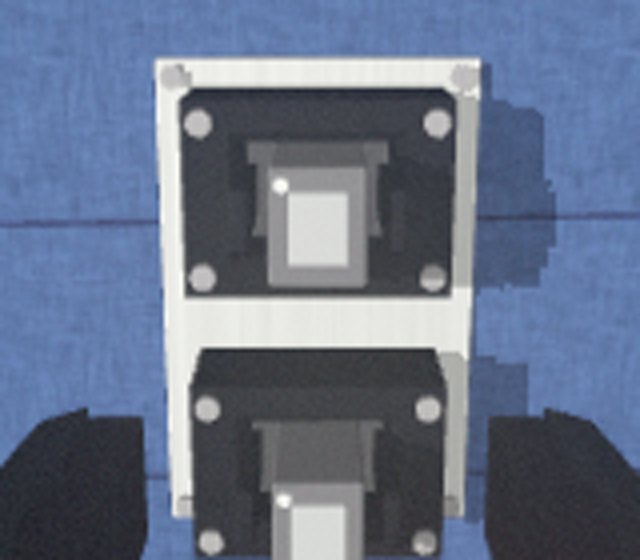

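The crop shows the relay seated squarely at (318,210), looking like the fixed relay beside it. It springs back up to the latched height. The fingers are clear.

```bash
python3 -c "
from plant import r;print(r.finish_job())"
```

```text
the job is handed in; nothing more can be done
None
```

The relay was unlatched and lifted straight out of the test stand, then pressed home in the plate's empty socket and let go; its height by touch says it is latched. The job was handed in at about 21 s with no verdict shown.

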